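# Sweep vial caps through the gate of a feed tray

## Robot

A 6-joint arm with a two-finger parallel gripper is mounted at the origin on the work surface. World frame = base frame: x ahead of the robot, y to its left, z up, the work surface at z = 0. Lengths are in m, angles in rad, forces in N, time in s.
With the tool pointing down it reaches from about 0.35 to 0.8 m from the base axis. Payload 7.3 kg.
Tool frame: the origin (TCP) lies midway between the tips of the shut fingers; the grasp point (between the pads) lies 19 mm behind it; x points along the fingers, y is the direction in which the jaws open and shut, and the axes are right-handed (so a half turn about x gives the same grasp; the last joint's range is limited). The gripper opens to 85 mm and grips with 20 to 120 N. Pads are 22 mm wide; open, the fingers measure 114 mm over their backs; the gripper's body (76 mm by 85 mm) begins 54 mm behind the grasp point. The pads swing forward as they close: fully open they stand 13 mm farther back than shut.
Start: joints at [1.098, 0.342, 1.524, -0, 1.275, -0.146], TCP at [0.169, 0.497, 0.231] pointing down, gripper open.
Joint ranges: [-2.53, 2.53], [-0.77, 2.02], [0.04, 2.7], [-1, 4.14], [0.28, 2.66], [-3.11, 3.11]. Speed limits (rad/s): [2.57, 2.57, 3.14, 3.14, 3.14, 3.14].

## Interface

Orientations are given as a unit quaternion [x, y, z, w].
In Python, from station import bot gives the robot as it stands. Calls block until the motion is done:
- bot.movep(position, orientation): joint-space move of the TCP to a pose.
- bot.line_to(position, rot=None, rate=0.15): straight line of the TCP; rot=None keeps the orientation; rate is the mean speed in m/s.
- bot.move_j(angles): joint-space move.
- bot.ungrasp() and bot.clamp(grip_force=None): open the fingers fully, or close them until they stop; grip_force is the grip in N (None keeps the last).
- bot.pause(seconds).
- bot.inverse_kinematics(position, orientation): joint angles nearest the present ones, or None.
- bot.read_state(): the state.
- bot.snapshot(name): name is "side" or "top" or "wrist"; returns a dict with "pixels" (384x512x3 uint8, red, green, blue), "fov_y" (degrees; the focal length in pixels is half the picture's height over the tangent of half this angle, whatever the lens; pixels are square), "cx", "cy" (the principal point, pixels), "extrinsics" (4x4, takes a point from world to camera coordinates). Camera axes: x right, y down, z forward; pixel columns grow to the right and rows downward; lengths in m; the calibration is good to about 2 mm. A picture is of the moment at which its call begins. There is no depth.
A pose or a line that the arm cannot do raises bot.IKError and nothing moves.
- bot.hand_in(): hands the job in, once; it reports no verdict.
The state is a dict: "time_s": time; "joint_pos": joint angles; "joint_vel": joint speeds; "joint_efforts": joint torques, N m; "tool_pos": TCP position; "tcp_rot": TCP orientation; "contact_force": force on the tool from outside, world axes, zero at the start; "torque": the same for the moment, N m; "finger_gap": opening from 0.0 (shut) to 1.0 (fully open).
Only numpy, scipy, OpenCV 4.12 (cv2) and the standard library are available. Lean on these libraries where they do the work, as an engineer would, in place of code of your own. Each camera call takes 0.05 s, during which the arm holds its last target.

## Task

Get the three small black screw caps in the metal tray ready for capping: push them with the fingertips, one at a time, through the narrow gate into the slot behind it, so that all three lie in the slot in single file, each one wholly past the gate. Push gently and only slide them over the tray floor, never pinch or lift a cap, and do not disturb the wide jar lid and the little vial standing in the tray, or anything else on the bench.

Things in the scene. Friction and masses are not known exactly. Their poses are not given: they have to be found in the camera images.
- tray: Fixed low metal tray. Origin on the bench; +y is the feed direction, z up. Floor 4 mm, fence tops 11 mm above the bench: fingertips held just above the fences still push a cap's upper half. Open area x -110 to 110, y -175 to 33 mm; at its +y side, on x = 0, the gate, with 45-degree funnel cheeks about 90 mm apart at y = 12 mm. A grey block, 30 mm high, closes the slot (y 150 to 190 mm).
- gate (a point): Middle of the gate's exit, on the tray floor (tray x 0, y 40 mm, z 4 mm above the bench), axes as the tray's. The gate is 36 mm wide between two round posts; the slot begins here and runs 110 mm in +y, 40 mm wide between walls 7 mm high: room for three caps in a row and 20 mm to spare.
- slot_end (a point): Far end of the slot, at the grey stop block, on the slot's floor (110 mm in +y from the gate point).
- cap_1_center (a point): Centre (half-way up) of a loose small black screw cap: upright disc 30 mm in diameter, 20 mm high, 11 to 20 g, standing on the tray floor (its top 24 mm above the bench). The three caps are alike; any order will do.
- cap_2_center (a point): Centre (half-way up) of a loose small black screw cap: upright disc 30 mm in diameter, 20 mm high, 11 to 20 g, standing on the tray floor (its top 24 mm above the bench). The three caps are alike; any order will do.
- cap_3_center (a point): Centre (half-way up) of a loose small black screw cap: upright disc 30 mm in diameter, 20 mm high, 11 to 20 g, standing on the tray floor (its top 24 mm above the bench). The three caps are alike; any order will do.
- jar_lid: Bystander: loose black jar lid lying in a front corner of the tray, disc 54 mm in diameter, 16 mm high; origin at the centre of its underside. Not to be moved.
- vial: Bystander: small glass vial with a black top standing in the other front corner of the tray, 24 mm in diameter, 46 mm high; origin at the centre of its underside. Not to be moved.
- dishes: Bystander: loose stack of three culture dishes, 90 mm in diameter, 47 mm high, on the bench; origin at the centre of the underside.
- lamp: Bystander: loose glass spirit lamp, 84 mm in diameter, 84 mm high, on the bench at the robot's left; origin at the centre of the underside.
- medium: Bystander: loose bottle of red medium, 90 mm in diameter, 190 mm high, at the robot's right; origin at the centre of the underside.
- pot: Bystander: loose white pot of pens, 68 mm in diameter, 140 mm high with its pens, at the robot's right; origin at the centre of the underside.
- marker: Bystander: loose marker pen lying on the bench beyond the tray, 135 mm long along its x, 17 mm thick; origin on the bench below its middle.
There are look-alikes about, which are no part of the job. Leave any green or turquoise look-alike of the part that bears cap_3_center alone.

How it is judged:
On the way, in this order (a step that is already met when the one before it is completed fails the run):
1. one cap has gone through the gate into the slot (((y of cap_1_center in the frame of gate between 0.012 and 0.105 m and x of cap_1_center in the frame of gate between -0.012 and 0.012 m and z of cap_1_center in the frame of gate below 0.014 m) or (y of cap_2_center in the frame of gate between 0.012 and 0.105 m and x of cap_2_center in the frame of gate between -0.012 and 0.012 m and z of cap_2_center in the frame of gate below 0.014 m) or (y of cap_3_center in the frame of gate between 0.012 and 0.105 m and x of cap_3_center in the frame of gate between -0.012 and 0.012 m and z of cap_3_center in the frame of gate below 0.014 m))), for 0.2 s.
2. a second cap has gone through into the slot ((((y of cap_1_center in the frame of gate between 0.012 and 0.105 m and x of cap_1_center in the frame of gate between -0.012 and 0.012 m and z of cap_1_center in the frame of gate below 0.014 m) and (y of cap_2_center in the frame of gate between 0.012 and 0.105 m and x of cap_2_center in the frame of gate between -0.012 and 0.012 m and z of cap_2_center in the frame of gate below 0.014 m)) or ((y of cap_1_center in the frame of gate between 0.012 and 0.105 m and x of cap_1_center in the frame of gate between -0.012 and 0.012 m and z of cap_1_center in the frame of gate below 0.014 m) and (y of cap_3_center in the frame of gate between 0.012 and 0.105 m and x of cap_3_center in the frame of gate between -0.012 and 0.012 m and z of cap_3_center in the frame of gate below 0.014 m)) or ((y of cap_2_center in the frame of gate between 0.012 and 0.105 m and x of cap_2_center in the frame of gate between -0.012 and 0.012 m and z of cap_2_center in the frame of gate below 0.014 m) and (y of cap_3_center in the frame of gate between 0.012 and 0.105 m and x of cap_3_center in the frame of gate between -0.012 and 0.012 m and z of cap_3_center in the frame of gate below 0.014 m)))), for 0.2 s.
3. the third cap has gone through into the slot (y of cap_1_center in the frame of gate between 0.012 and 0.105 m and x of cap_1_center in the frame of gate between -0.012 and 0.012 m and z of each of cap_1_center, cap_2_center, cap_3_center in the frame of gate below 0.014 m and y of cap_2_center in the frame of gate between 0.012 and 0.105 m and x of cap_2_center in the frame of gate between -0.012 and 0.012 m and y of cap_3_center in the frame of gate between 0.012 and 0.105 m and x of cap_3_center in the frame of gate between -0.012 and 0.012 m), for 0.2 s.
At the end, for the whole second after the job is handed in: All three caps stand flat and at rest in the slot, each centre at least 12 mm past the gate's exit and within the slot's walls (all of step 3 and linear speed of each of cap_1, cap_2, cap_3 below 0.01 m/s and angle between each of cap_1_center, cap_2_center, cap_3_center's own z axis and vertical below 0.15 rad); the robot touches nothing.
It fails at once if a cap is lifted or thrown (centre more than 6 mm above its height on the tray floor) (z of any of cap_1_center, cap_2_center, cap_3_center in the frame of tray above 0.02 m).
It fails at once if a cap is pinched or pushed hard (more than 15 N from the fingers) (contact force between the fingers and cap_1 above 15 N or contact force between the fingers and cap_2 above 15 N or contact force between the fingers and cap_3 above 15 N).
It fails at once if the jar lid or the vial in the tray is moved more than 10 mm, or another bystander more than 20 mm (distance of any of jar_lid, vial from where it was at the start of the episode above 0.01 m or distance of any of dishes, lamp, medium, pot, marker from where it was at the start of the episode above 0.02 m).
It fails at once if the vial, lamp, bottle or pot is tipped (angle between any of vial, lamp, medium, pot's own z axis and vertical above 0.3 rad).
It also fails if it takes over 58 s, if anything falls off the work surface, if the arm or the gripper's body presses on something with over 40 N, if the wrist force passes 120 N, or if a joint passes its speed limit or range.

## Working session

There is one attempt and no reset: what is moved stays moved. The work goes in short steps, each a Python script; the robot and the scene stay as the last script left them, time stands still between calls to the robot, and variables do not carry over. Pictures are saved under pics/ and viewed, and the job is handed in when it is done.

```bash
mkdir -p pics; ls
cat > h.py <<'E'
import numpy as np, cv2
from station import bot
def snap(n,f=None):
    s=bot.snapshot(n)
    if f: cv2.imwrite('pics/'+f+'.png',cv2.cvtColor(s['pixels'],cv2.COLOR_RGB2BGR))
    return s
def fl(s): return s['pixels'].shape[0]/2/np.tan(np.radians(s['fov_y'])/2)
def ray(s,u,v,z):
    E=np.array(s['extrinsics']);R=E[:3,:3];t=E[:3,3];c=-R.T@t
    d=R.T@np.array([(u-s['cx'])/fl(s),(v-s['cy'])/fl(s),1])
    return c+d*(z-c[2])/d[2]
def proj(s,p):
    E=np.array(s['extrinsics']);q=E[:3,:3]@np.array(p)+E[:3,3]
    return np.array([s['cx']+fl(s)*q[0]/q[2],s['cy']+fl(s)*q[1]/q[2]])
E
python3 - <<'E'
from h import *
for n in ('top','side','wrist'):
    s=snap(n,n+'0'); print(n,s['fov_y'],s['cx'],s['cy'],np.round(s['extrinsics'],3).tolist())
print(bot.read_state())
E
```

```text
pics
top 47.38004330654534 250.24139415085475 189.50878979704066 [[0.023, -1.0, -0.013, -0.063], [-0.99, -0.021, -0.139, 0.58], [0.138, 0.016, -0.99, 1.372], [0.0, 0.0, 0.0, 1.0]]
side 46.852504648936204 258.7343079735291 192.5610128883697 [[-0.952, -0.306, 0.015, 0.517], [-0.168, 0.48, -0.861, 0.189], [0.256, -0.822, -0.509, 1.045], [0.0, 0.0, 0.0, 1.0]]
wrist 64.2360215340429 259.41274722370764 195.50463437699588 [[0.321, 0.947, -0.001, -0.525], [0.911, -0.308, 0.275, -0.034], [0.26, -0.089, -0.962, 0.378], [0.0, 0.0, 0.0, 1.0]]
{'time_s': 0.15, 'joint_pos': array([ 1.09801401e+00,  3.42578186e-01,  1.52476401e+00,  2.78263929e-05,
        1.27537013e+00, -1.46000043e-01]), 'joint_vel': array([ 0.00036531, -0.00079628, -0.00396344, -0.00092226, -0.00068427,
       -0.00023035]), 'joint_efforts': array([ 1.56141323e-03, -4.33909678e+01, -2.46145892e+01, -3.10612159e-04,
        5.90306401e-03,  2.26305042e-05]), 'tool_pos': array([0.16836829, 0.49698014, 0.23078927]), 'tcp_rot': array([ 0.11465021,  0.69781798, -0.11539862,  0.69755899]), 'contact_force': array([ 0.1317734 , -0.02745567,  0.00372267]), 'torque': array([-0.00727014,  0.06393142, -0.00310129]), 'finger_gap': 0.9981837134634675}
```

View pics/top0.png

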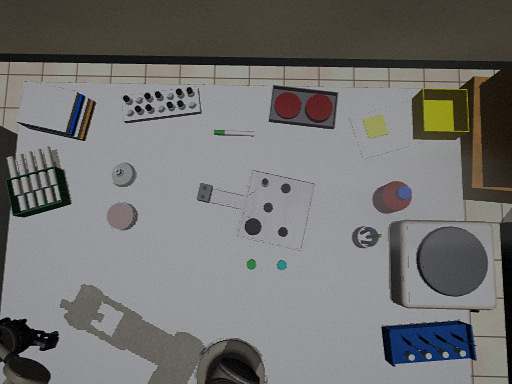

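View pics/side0.png

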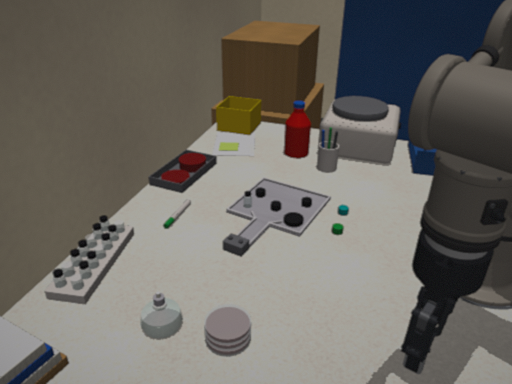

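Run:
```python
from h import *
im=cv2.imread('pics/top0.png')
c=im[155:265,185:325]
cv2.imwrite('pics/topc.png',cv2.resize(c,None,fx=5.5,fy=5.4,interpolation=cv2.INTER_CUBIC))
c=im=cv2.imread('pics/side0.png')[170:260,215:340]
cv2.imwrite('pics/sidec.png',cv2.resize(c,None,fx=6,fy=6,interpolation=cv2.INTER_CUBIC))
```

```text
(no output)
```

View pics/topc.png

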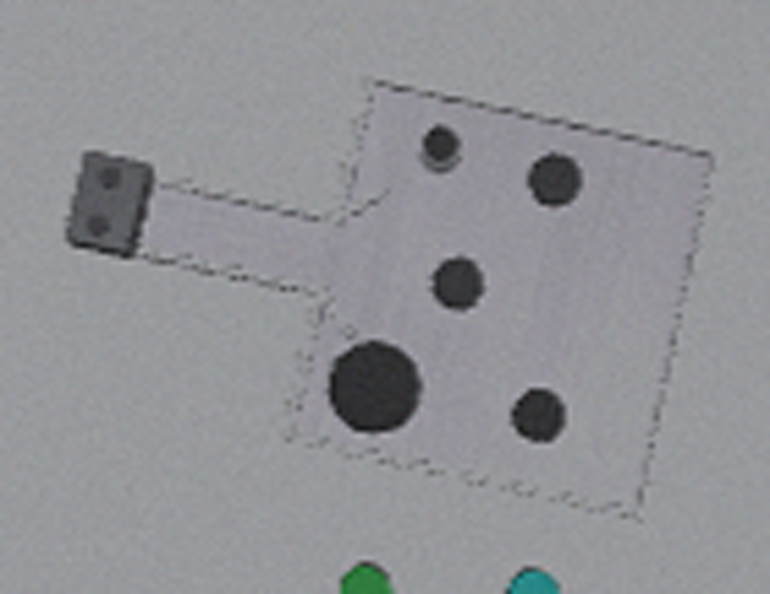

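View pics/sidec.png

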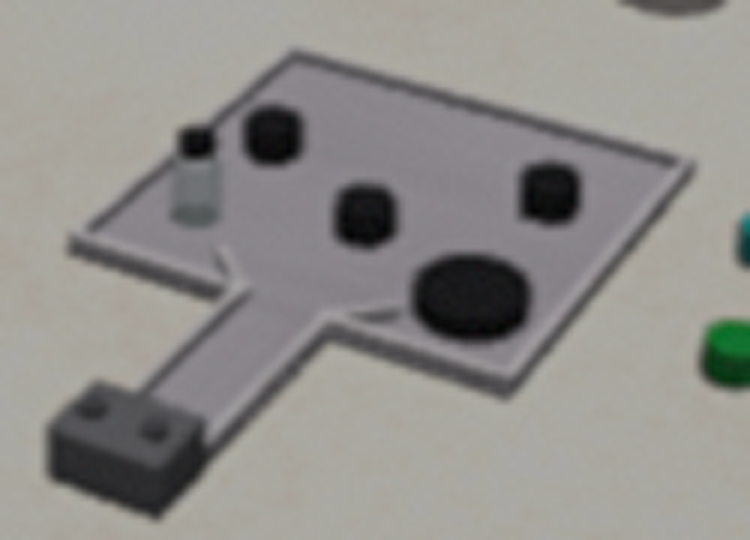

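Run:
```python
from h import *
s=snap('top')
P={'TL':(370,82),'TR':(712,156),'BR':(640,518),'BL':(290,437),'blkTL':(85,152),'blkTR':(153,165),'blkBR':(133,257),'blkBL':(67,240)}
for k,(u,v) in P.items():
    print(k,ray(s,u/5.5+185,v/5.4+155,0.03 if 'blk' in k else 0.011).round(4))
for k,(u,v),z in [('c1',(555,180),.024),('c2',(458,284),.024),('c3',(539,415),.024),('lid',(375,387),.02),('vial',(441,145),.05)]:
    print(k,ray(s,u/5.5+185,v/5.4+155,z).round(4))
w=bot.snapshot('wrist');E=np.array(w['extrinsics']);st=bot.read_state()
from scipy.spatial.transform import Rotation as Ro
R=Ro.from_quat(st['tcp_rot']).as_matrix(); c=-E[:3,:3].T@E[:3,3]
print('cam in tool',R.T@(c-st['tool_pos']), 'fwd',R.T@E[2,:3]); print(R.round(3))
```

```text
TL [ 0.6502 -0.0553  0.011 ]
TR [ 0.6086 -0.261   0.011 ]
BR [ 0.389  -0.2195  0.011 ]
BL [ 0.4324 -0.013   0.011 ]
blkTL [0.6002 0.1124 0.03  ]
blkTR [0.5932 0.0718 0.03  ]
blkBR [0.5371 0.0816 0.03  ]
blkBL [0.5466 0.121  0.03  ]
c1 [ 0.5899 -0.1665  0.024 ]
c2 [ 0.5256 -0.1101  0.024 ]
c3 [ 0.4484 -0.1588  0.024 ]
lid [ 0.4631 -0.0625  0.02  ]
vial [ 0.6058 -0.0981  0.05  ]
cam in tool [-0.14134566  0.00095472 -0.07078554] fwd [9.61524733e-01 1.12847922e-04 2.74718358e-01]
[[-0.     0.321  0.947]
 [-0.001  0.947 -0.321]
 [-1.    -0.001 -0.   ]]
```

```bash
cat >> h.py <<'E'
from scipy.spatial.transform import Rotation as Ro
def quat(yaw, sgn=-1):
    # yaw: tray yaw; tray +y=( -sin, cos ); tool z = sgn*tray y
    ty=np.array([-np.sin(yaw),np.cos(yaw),0])*sgn; x=np.array([0,0,-1.])
    return Ro.from_matrix(np.stack([x,np.cross(ty,x),ty],1)).as_quat()
E
python3 - <<'E'
from h import *
yaw=-np.radians(11.4)
for sg in (1,-1):
    for p in [(0.52,-.137,.22),(.60,-.18,.013),(.43,-.2,.013),(.55,.02,.013)]:
        print(sg,p,np.round(bot.inverse_kinematics(p,quat(yaw,sg)),2))
E
```

```text
1 (0.52, -0.137, 0.22) [-0.4   0.37  1.51 -0.    1.26  2.94]
1 (0.6, -0.18, 0.013) [-0.41  0.75  1.46 -0.    0.93  2.93]
1 (0.43, -0.2, 0.013) [-0.6   0.56  1.91 -0.    0.67  2.74]
1 (0.55, 0.02, 0.013) [-0.1   0.65  1.7  -0.    0.79 -3.05]
-1 (0.52, -0.137, 0.22) [-0.4   0.37  1.51 -0.    1.26 -0.2 ]
-1 (0.6, -0.18, 0.013) [-0.41  0.75  1.46 -0.    0.93 -0.21]
-1 (0.43, -0.2, 0.013) [-0.6   0.56  1.91 -0.    0.67 -0.4 ]
-1 (0.55, 0.02, 0.013) [-0.1   0.65  1.7  -0.    0.79  0.1 ]
```

Run:
```python
from h import *
yaw=-np.radians(11.4)
bot.clamp(20)
bot.movep([0.50,-.17,.24],quat(yaw))
s=snap('wrist','w1'); st=bot.read_state(); print(st['time_s'],st['finger_gap'],st['tool_pos'])
import pickle; pickle.dump(s,open('w1.pkl','wb'))
```

```text
3.7 -0.001843065616770254 [ 0.50020393 -0.16925358  0.24001981]
```

View pics/w1.png

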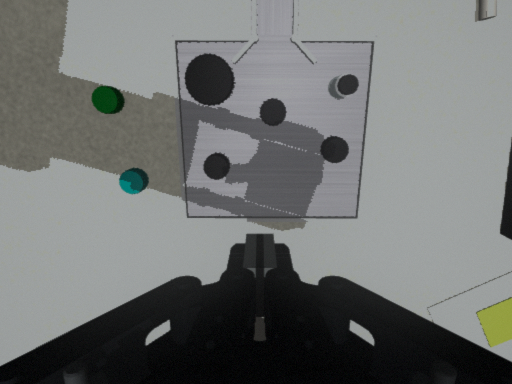

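```bash
cat >> h.py <<'E'
def blobs(s,thr=45,roi=None):
    g=s['pixels'].max(2); m=(g<thr).astype(np.uint8)
    if roi: 
        k=np.zeros_like(m); k[roi[1]:roi[3],roi[0]:roi[2]]=1; m*=k
    m=cv2.morphologyEx(m,cv2.MORPH_OPEN,np.ones((3,3),np.uint8))
    out=[]
    for c in cv2.findContours(m,cv2.RETR_EXTERNAL,cv2.CHAIN_APPROX_NONE)[0]:
        if cv2.contourArea(c)>60: (x,y),r=cv2.minEnclosingCircle(c); out.append((x,y,r,cv2.contourArea(c)))
    return out
E
python3 - <<'E'
from h import *; import pickle
s=pickle.load(open('w1.pkl','rb'))
print(s['pixels'][113,273],s['pixels'][150,210],s['pixels'][62,210])
for b in blobs(s,45,(178,44,370,216)): print(np.round(b,1), ray(s,b[0],b[1],.024)[:2].round(4), ray(s,b[0],b[1],.014)[:2].round(4))
for k,p in dict(TL=(176,41),TR=(373,41),BR=(357,217),BL=(187,217)).items(): print(k,ray(s,*p,.011)[:2].round(4))
for k,p in dict(nL=(258,38),nR=(293,38)).items(): print(k,ray(s,*p,.011)[:2].round(4))
c=cv2.imread('pics/w1.png')[0:225,165:385]
cv2.imwrite('pics/w1c.png',cv2.resize(c,None,fx=3.5,fy=2.6*1.0,interpolation=cv2.INTER_CUBIC))
c=cv2.imread('pics/w1.png')[0:80,215:335]
cv2.imwrite('pics/w1d.png',cv2.resize(c,None,fx=6.5,fy=6.5,interpolation=cv2.INTER_CUBIC))
E
```

```text
[45 44 48] [142 143 147] [34 33 35]
[216.4 165.7  12.6 449. ] [ 0.4504 -0.1537] [ 0.4487 -0.1552]
[333.5 149.2  13.1 386.5] [ 0.5888 -0.1616] [ 0.5909 -0.1634]
[ 208.5   79.7   25.6 1814. ] [ 0.4643 -0.0592] [ 0.4629 -0.0581]
TL [ 0.4371 -0.0119]
TR [ 0.6497 -0.0544]
BR [ 0.6098 -0.2561]
BL [ 0.3955 -0.2133]
nL [ 0.5262 -0.0266]
nR [ 0.5639 -0.0342]
```

View pics/w1d.png

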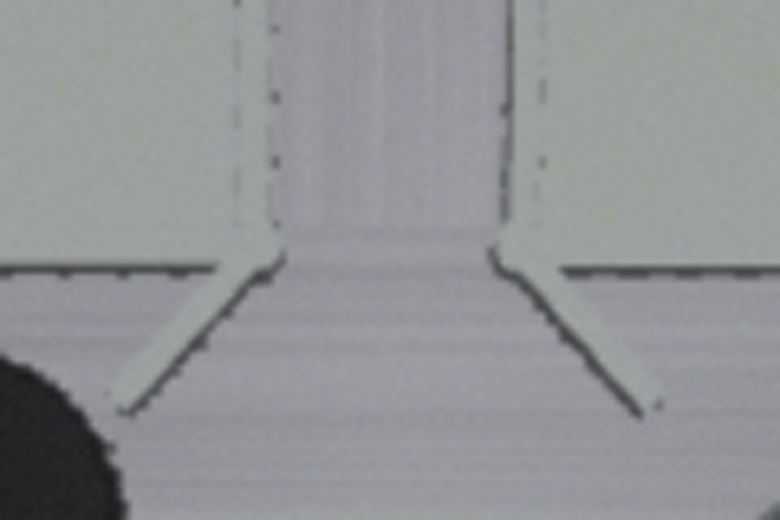

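```bash
cat > fit.py <<'E'
from h import *; import pickle
s=pickle.load(open('w1.pkl','rb'))
T=np.array([(-110,33),(110,33),(110,-175),(-110,-175)])/1e3
z=.007
W=np.array([ray(s,*p,z)[:2] for p in [(176,41.5),(373,41.5),(357,217),(187,217)]])
M=(T-T.mean(0)).T@(W-W.mean(0)); yaw=np.arctan2(M[0,1]-M[1,0],M[0,0]+M[1,1])
R=np.array([[np.cos(yaw),-np.sin(yaw)],[np.sin(yaw),np.cos(yaw)]]); o=W.mean(0)-R@T.mean(0)
if __name__=='__main__':
    print('yaw',np.degrees(yaw),yaw,'o',o,'res mm',((W-(T@R.T+o))*1e3).round(1).tolist())
    g=[ray(s,*p,.011)[:2] for p in [(258.5,39.2),(290.4,38.5)]]; print('posts tray',[(R.T@(q-o)*1e3).round(1) for q in g])
    for b in blobs(s,66,(178,44,370,214)):
        q=ray(s,b[0],b[1],.02)[:2]; print(np.round(b,1), q.round(4), (R.T@(q-o)*1e3).round(1))
    t=bot.snapshot('top')
    for nm,p in [('c1',(555,180)),('c2',(458,284)),('c3',(539,415)),('lid',(375,387)),('vial',(441,145))]:
        q=ray(t,p[0]/5.5+185,p[1]/5.4+155,.05 if nm=='vial' else .022)[:2]; print(nm,'top tray',(R.T@(q-o)*1e3).round(1))
E
python3 fit.py
```

```text
yaw -11.368809007806075 -0.19842314921660573 o [ 0.53706737 -0.06492811] res mm [[0.4, -0.5], [-0.3, -0.2], [0.4, 0.4], [-0.5, 0.3]]
posts tray [array([-17.7,  34.2]), array([17.4, 34.9])]
[216.5 165.9  13.1 492. ] [ 0.4498 -0.1546] [ -67.9 -105.2]
[333.8 149.   13.8 526. ] [ 0.5901 -0.1622] [ 71.1 -84.9]
[272.5 112.   13.5 498.5] [ 0.527  -0.1066] [ -1.7 -42.9]
[347.2  84.   10.5 284.5] [ 0.6141 -0.0934] [ 81.1 -12.8]
[ 209.5   79.2   26.  1881. ] [ 0.465  -0.0584] [-71.9  -7.8]
c1 top tray [ 72.1 -89.2]
c2 top tray [ -2.1 -46.5]
c3 top tray [ -68.4 -109.6]
lid top tray [-73.1 -12.3]
vial top tray [ 73.9 -18.9]
```

```bash
cat >> h.py <<'E'
YAW=-0.1984; OX=np.array([0.5371,-0.0652])
def tw(x,y,z):
    c,s_=np.cos(YAW),np.sin(YAW); return [OX[0]+(c*x-s_*y)/1e3, OX[1]+(s_*x+c*y)/1e3, z/1e3]
def wt(p):
    c,s_=np.cos(YAW),np.sin(YAW); d=np.array(p[:2])-OX; return (np.array([c*d[0]+s_*d[1],-s_*d[0]+c*d[1]])*1e3).round(1)
Q=quat(YAW)
def go(x,y,z,rate=.15): bot.line_to(tw(x,y,z),Q,rate=rate)
def rep():
    st=bot.read_state(); print('t',round(st['time_s'],2),'tcp',wt(st['tool_pos']),round(st['tool_pos'][2]*1e3,1),'F',np.round(st['contact_force'],1))
E
python3 - <<'E'
from h import *
go(-1,-82,60,.25); go(-1,-82,13.5,.1); rep()
go(-1,-30,13.5,.06); rep()
snap('wrist','w2'); rep()
E
```

```text
t 5.25 tcp [ -0.5 -82.2] 14.1 F [ 0.2 -0.8  0.1]
t 6.27 tcp [ -1.  -30.2] 13.5 F [-0.8 -0.3 -0.4]
t 6.32 tcp [ -1.  -30.3] 13.5 F [ 1.2  0.6 -0.1]
```

View pics/w2.png

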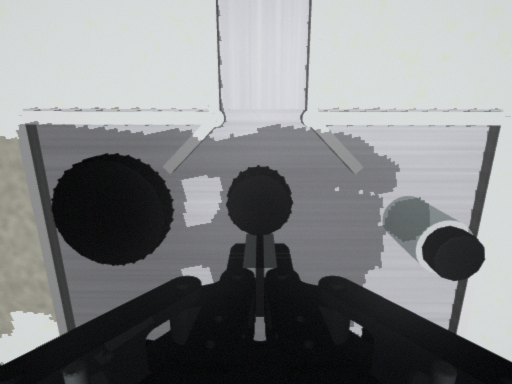

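Run:
```python
from h import *
s=snap('wrist')
print('cap',wt(ray(s,259,201,.022)),'posts',wt(ray(s,224,118,.011)),wt(ray(s,302,118,.011)),'walls',wt(ray(s,218,50,.009)),wt(ray(s,310,50,.009)), 'front corners',wt(ray(s,22,124,.011)),wt(ray(s,500,124,.011)))
```

```text
cap [-2.  0.] posts [-17.9  36.3] [17.7 36.3] walls [-19.9  65. ] [20.3 65. ] front corners [-110.7   33.6] [108.5  33.6]
```

Run:
```python
from h import *
go(0,-10,13.5,.05); go(0,99,13.5,.06); rep()
s=snap('wrist','w3'); print(np.round(blobs(s,60,(200,60,330,240)),1))
```

```text
t 8.88 tcp [-0.  98.7] 13.5 F [-0.3  1.8 -0.3]
[[ 259.   204.2   37.2 3527.5]
 [ 267.   153.    55.   505.5]]
```

View pics/w3.png

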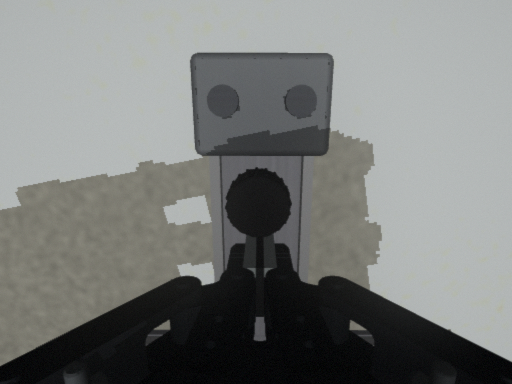

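Run:
```python
from h import *
go(0,90,13.5,.1); go(0,80,60,.2)
bot.movep(tw(114,-86,60),Q); go(114,-86,13.5,.12); rep()
snap('wrist','w4')
go(75,-86,13.5,.06); rep()
snap('wrist','w5')
```

```text
t 10.94 tcp [113.8 -84.9] 13.5 F [-0.6  0.2  0.7]
t 11.79 tcp [ 75.4 -86.1] 13.7 F [-0.2  0.5  1.1]
```

View pics/w4.png

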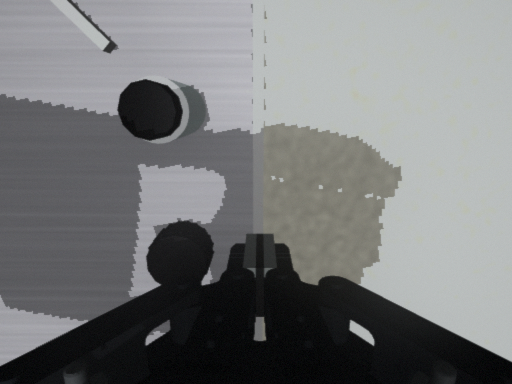

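View pics/w5.png

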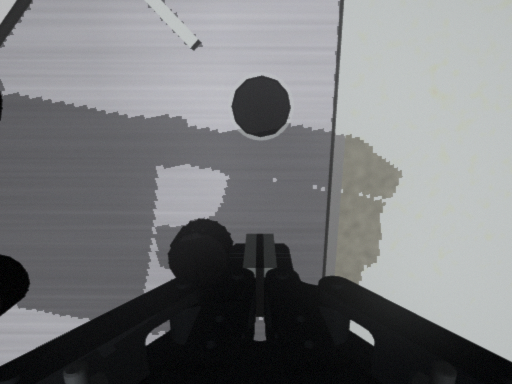

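Run:
```python
from h import *
s=snap('wrist'); c=wt(ray(s,201,251,.022)); t=wt(bot.read_state()['tool_pos']); print(c,t,c-t)
go(35,-86,13.5,.06); rep(); s=snap('wrist','w6')
```

```text
[ 46.7 -80.7] [ 75.4 -86.1] [-28.7   5.4]
t 12.71 tcp [ 35.4 -86.1] 13.7 F [-0.2 -0.6  0.7]
```

View pics/w6.png

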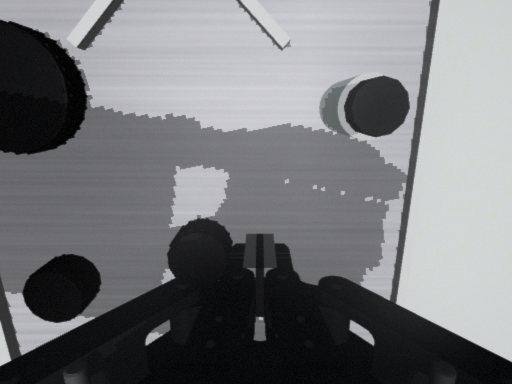

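Run:
```python
from h import *
go(28.5,-86,13.5,.06); go(36,-86,13.5,.1); go(36,-86,50,.2)
go(0,-122,50,.25); go(0,-122,13.5,.12); go(0,-60,13.5,.07); rep()
s=snap('wrist','w7')
```

```text
t 15.43 tcp [  0.  -60.3] 13.5 F [ 0.2  0.1 -0.8]
```

View pics/w7.png

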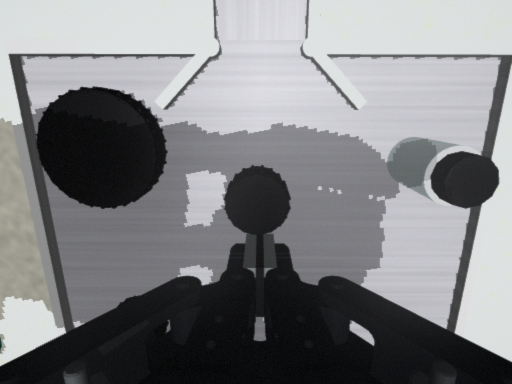

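```bash
python3 - <<'E'
from h import *
go(0,-5,13.5,.07); rep(); s=snap('wrist','w8a')
go(0,65,13.5,.05); rep()
s=snap('wrist','w8')
for f in []: pass
E
python3 -c "
import cv2,numpy as np
a=cv2.imread('pics/w8a.png');b=cv2.imread('pics/w8.png')
cv2.imwrite('pics/w8ab.png',cv2.resize(np.hstack([a[:300,100:420],b[:300,100:420]]),(800,375)))"
```

```text
t 16.42 tcp [ 0.  -5.2] 13.5 F [ 0.1 -0.3  0.6]
t 18.02 tcp [ 0.  64.7] 13.5 F [-0.1  0.1  0.7]
```

View pics/w8ab.png

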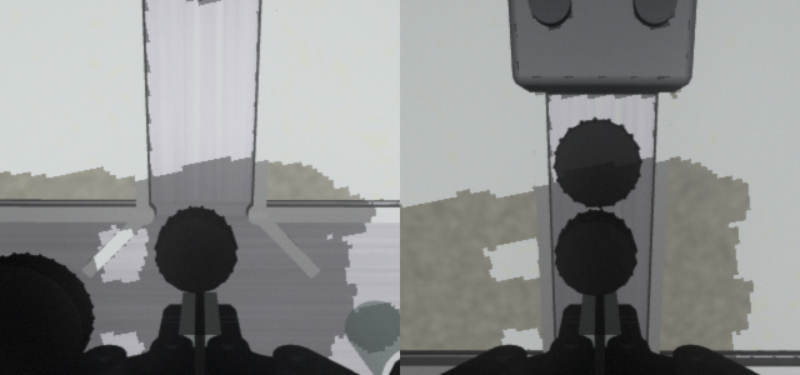

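Run:
```python
from h import *
go(0,57,13.5,.1); go(0,50,60,.2)
bot.movep(tw(-112,-103,60),Q); go(-112,-103,13.5,.12); rep()
go(-70,-103,13.5,.06); rep()
s=snap('wrist','w9')
```

```text
t 20.02 tcp [-111.5 -102.5] 13.5 F [-0.1  0.1  0.8]
t 20.88 tcp [ -70.4 -102.9] 13.3 F [-0.5  0.2  0.1]
```

View pics/w9.png

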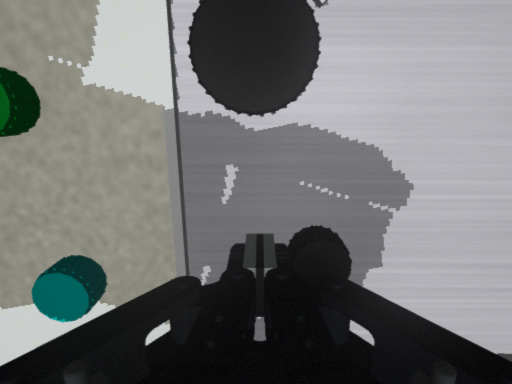

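Run:
```python
from h import *
go(-27,-103,13.5,.06); rep(); snap('wrist','w10')
go(-36,-103,13.5,.1); go(-36,-103,50,.2)
go(0,-145,50,.25); go(0,-145,13.5,.12); go(0,-85,13.5,.07); rep()
s=snap('wrist','w11')
```

```text
t 21.79 tcp [ -27.4 -102.9] 13.3 F [-0.3 -0.1 -0.1]
t 24.27 tcp [  0.  -85.3] 13.5 F [-0.6 -0.7 -0.4]
```

View pics/w11.png

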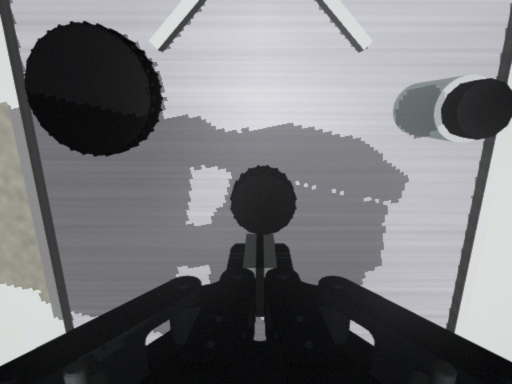

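Third cap centred at (263,200), in line with the gate (about col 262). I'll push it through.

Run:
```python
from h import *
go(0,-5,13.5,.07); rep(); snap('wrist','w12a')
go(0,34,13.5,.05); rep(); snap('wrist','w12')
go(0,24,13.5,.1); go(0,0,130,.2); s=snap('wrist','w13'); rep()
```

```text
t 25.61 tcp [ 0.1 -5.4] 13.5 F [0.3 0.1 0. ]
t 26.59 tcp [-0.  33.9] 13.5 F [ 0.7  1.3 -0.2]
t 27.68 tcp [-1.   0.3] 128.6 F [-0.5  0.3 -0.1]
```

View pics/w13.png

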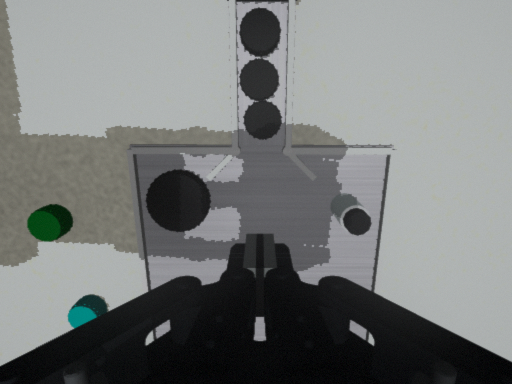

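Run:
```python
from h import *
go(0,20,220,.2); s=snap('wrist','w14'); rep()
for b in blobs(s,70,(150,0,400,220)): print(np.round(b,1),wt(ray(s,b[0],b[1],.021)))
```

```text
t 28.34 tcp [-1.  19.9] 217.9 F [ 0.6 -0.9 -0.1]
[330.2 209.2   9.7 254.5] [ 80.4 -22.4]
[ 198.7  194.6   23.9 1681.5] [-72.1  -4.9]
[ 260.   121.    28.3 1167. ] [-1.6 77.6]
[260.   73.   15.8 664. ] [ -1.6 125.8]
[261.5  46.5  25.5 248. ] [-1.000e-01  1.508e+02]
[277.8  20.1   7.2 123.5] [ 16.  174.6]
[247.   20.    7.3 127. ] [-14.5 174.7]
```

View pics/w14.png

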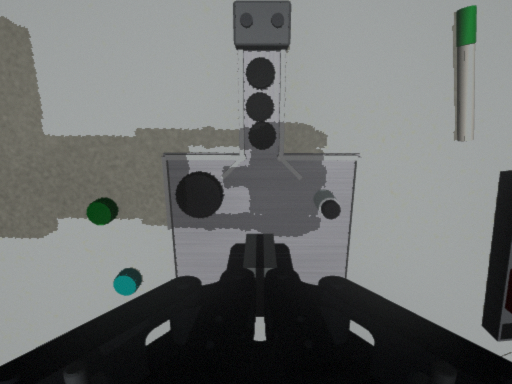

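Run:
```python
from h import *
s=snap('wrist')
for p,z in [((262.5,135.5),.021),((259.5,107),.021),((260.5,73),.021),((165,156),.011),((359,156),.011),((262,49),.015)]: print(p,wt(ray(s,*p,z)))
t=snap('top','top1')
cv2.imwrite('pics/top1c.png',cv2.resize(cv2.imread('pics/top1.png')[155:265,185:325],None,fx=5.5,fy=5.4,interpolation=cv2.INTER_CUBIC))
```

```text
(262.5, 135.5) [ 0.7 62.1]
(259.5, 107) [-2.6 91.9]
(260.5, 73) [ -1.6 125.6]
(165, 156) [-110.7   38.1]
(359, 156) [110.9  38.3]
(262, 49) [-1.000e-01  1.493e+02]
```

View pics/top1c.png

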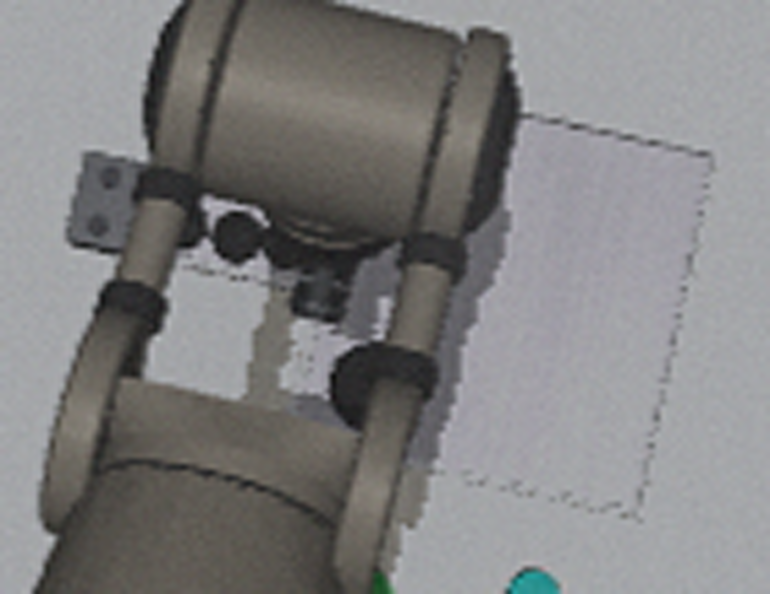

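Run:
```python
from h import *
bot.pause(.3); rep(); print(bot.hand_in())
```

```text
t 28.74 tcp [-0.1 19.9] 219.7 F [-0.7 -0.6 -0.8]
the job is handed in; nothing more can be done
None
```

All three caps are in the slot in single file. I pushed each one through the gate with the shut fingertips, one at a time: the middle cap first, then the right one, then the left. I handed the job in at 28.7 s.

- **Cap positions:** the last wrist picture puts the cap centres about 86, 52 and 22 mm past the gate's exit, and within 3 mm of the slot's centre line. A cap needs 15 mm to be wholly past the gate, so the third clears it by about 7 mm.
- **Forces and clearance:** the wrist force I checked between moves stayed below about 2 N. The arm was raised clear and touching nothing at hand-in.
- **Jar lid and vial:** both were still standing in their places. The fingers never came near them or anything else on the bench.
- **Checks that fell short:** at the start, the top camera put things about 4 mm lower in tray y than the wrist camera. I relied on the wrist camera, which agrees with the tray's own edges. The arm blocked most of the slot in the final top picture, so it could not confirm the cap positions independently.

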